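Lock the bayonet lid on the canister

ROBOT

A 6-joint arm with a two-finger parallel gripper is mounted at the origin on the work surface. World frame = base frame: x ahead of the robot, y to its left, z up, the work surface at z = 0. Lengths are in m, angles in rad, forces in N, time in s.
With the tool pointing down it reaches from about 0.325 to 0.925 m from the base axis. Payload 3.1 kg.
Tool frame: the origin (TCP) lies at the centre of the arm's flange, where the gripper is bolted on; the fingertips stand 173 mm ahead of it and the grasp point (between the pads) lies 155 mm ahead of it; z points along the fingers, y is the line along which they close (so a half turn about z gives the same grasp; the last joint's range is limited). The gripper opens to 85 mm and grips with 20 to 120 N. Pads are 22 mm wide; open, the fingers measure 114 mm over their backs; the gripper's body (76 mm by 85 mm) begins 54 mm behind the grasp point. The pads swing forward as they close: fully open they stand 13 mm farther back than shut.
Start: joints at [1.049, 0.217, 1.613, -0, 1.311, -0.112], TCP at [0.249, 0.573, 0.405] pointing down, gripper open.
Joint ranges: [-2.75, 2.75], [-0.78, 2.1], [0.31, 2.55], [-1.13, 4.27], [0.13, 2.63], [-2.58, 2.58]. Speed limits (rad/s): [2.79, 2.79, 3.14, 3.14, 3.14, 3.14].

INTERFACE

Orientations are given as a unit quaternion [w, x, y, z].
In Python, from cell import ctrl, eyes gives the robot as it stands.
- The arm moves only by the tool carry_out, never from a script. Its argument "targets" is a list of rows, each a list of 3 entries, a list of its own where there are three numbers: the opening, from -1 (shut) to 1 (fully open), so that 0 is half open, then the shift along the world's x, y, z normalised to -1 to 1, where 1 is 50 cm, then the turn, a rotation vector about the world's x, y, z normalised to -1 to 1, where 1 is 45 degrees. In form: [[claw, [x, y, z], [ax, ay, az]], ...]. A call has 1 to 8 rows; each row is the pose to reach, as a shift and turn from the pose commanded when the call began; what a row does not reach only later rows make up. A row lasts 1/10 s, in which the tool goes at most 50 mm and 8.59 degrees, less where a joint would pass 70% of its speed; a pose out of reach is approached as far as the arm can. A call with a number of a shift or a turn outside -1 to 1 is refused whole. A call with a gripper value outside its range is refused whole. The fingers move at their own pace and stop on an object; "newtons" is the grip in N (left out, the last holds). Time passes only in rows, so rows that repeat a pose let the fingers close. It gives the time, the measured TCP pose, the force, the opening and the grip force at its end, in the units of the state.
- ctrl.read_state(): the state, without advancing time (a new reading comes with each control period).
- eyes.snapshot(name): name is "side" or "top" or "wrist"; returns the picture (400x640x3 uint8, red, green, blue); there is no depth.
- eyes.camera_model(name): a dict with "vertical_fov" (degrees; the focal length in pixels is half the picture's height over the tangent of half this angle, whatever the lens; pixels are square), "cx", "cy" (the principal point, pixels), "R" (3x3) and "t" (3): a world point X has camera coordinates R X + t; the wrist camera has in their place "hand_eye" (4x4, takes a point from camera to tool coordinates, whose origin is the TCP and whose axes are the flange's). Camera axes: x right, y down, z forward; pixel columns grow to the right and rows downward; lengths in m; the calibration is good to about 2 mm. A picture is of the moment at which its call begins: read the wrist's pose just before it. camera_model takes no time and is no camera call.
- ctrl.close_job(): hands the job in; it is judged then, once.
Trained networks look in the newest picture that a camera, given by its name, has taken for a name from the list of things; names that differ only in an ending like _2 or _b are one class to them, and where a whole thing is asked for, a point or a joint stands for the part that bears it (a point fixed in the world has none). Each returns a list of dicts, best first, with "conf" (0 to 1); they miss things now and then, are a little off and sometimes report something else, mostly with a low value. They report only what shows in the picture. A call takes as long as a camera call. They do not tell look-alikes from the thing itself.
- eyes.cut_out(camera, label): "pixels" (400x640 bool, what is visible of it) and "rect" ([left, top, width, height] in pixels, round what is visible of it).
- eyes.mark_of(camera, label): "pixel" ([column, row] in pixels: a listed point, or the origin of a listed thing).
The state is a dict: "time_s": time; "q": joint angles; "qd": joint speeds; "joint_efforts": joint torques, N m; "eef_pos": TCP position; "orientation": TCP orientation; "contact_force": force on the tool from outside, world axes, zero at the start; "torque": the same for the moment, N m; "gripper_width": finger opening in m; "grip_force": force on a finger pad.
Only numpy, scipy, OpenCV 4.12 (cv2) and the standard library are available. Lean on these libraries where they do the work, as an engineer would, in place of code of your own. Each camera call takes 0.05 s, during which the arm holds its last target. There are 200 camera calls.

TASK

Put the bayonet lid with the black bar handle on the stainless canister and lock it: let its two lugs drop through the two gaps in the canister's collar, push it in against the spring, twist it clockwise (seen from above) as far as the stop, then let it spring up into its notches and let go, so that it sits level and stays locked. The collar's exact angle is not measured, so find the gaps by feel or by eye; push gently, never ramming the lid against the canister, and leave the other things on the counter where they are.

Things in the scene. Friction and masses are not known exactly. Their poses are not given: they have to be found in the camera images.
- lid_bar (a point): Centre of the bar handle of the loose steel lid (about 0.16 kg, upright at the start). z up, along the lid's axis; x along the bar and through both lugs; y across the bar. The black bar is 54 mm long (x), 16 mm wide (y), 32 mm high: from 18 mm below this point to 14 mm above it. The lid is the same after half a turn.
- lugs (a point): Point on the lid's axis midway between its two lugs, 37.5 mm below lid_bar; axes as lid_bar. The lugs stand on the +x and -x sides, out to radius 37 mm (past the disc, so they show from above); each is 8 mm wide and 5 mm thick (35 to 40 mm below lid_bar).
- lid: The same lid; origin at the centre of its foot, 46 mm below lid_bar; axes as lid_bar. Under the bar a disc of radius 30 mm (18 to 24 mm below lid_bar), then a plug of radius 24.8 mm down to the foot, its last 6 mm tapering to radius 20 mm.
- mouth (a point): Centre of the canister's mouth, level with the collar's flat top. Bore radius 27 mm, with two opposite entry gaps, 11 mm wide at the bore, wider outwards, to radius 39 mm. The gaps' line lies within 0.5 rad either way of this x axis, differently each run (not measured). Lugs on the collar's top: lid_bar 40 mm above this point. Lugs free to pass under the collar: below 27 mm.
- canister: Stainless canister, radius 52 mm, 100 mm high, fixed in a black base plate (134 mm along x, 116 mm along y, 8 mm thick). Origin on the counter, under the mouth's centre; z up; axes as mouth. The collar with the gaps does not turn when worked. The lid's disc meets it, a rigid stop, when lid_bar is 24 mm above mouth.
- spring (a point): Centre of the sprung plate inside the bore when free, 8 mm below mouth; axes as mouth. The lid's foot meets it when lid_bar is 38 mm above mouth. It resists with about 3 N at first, rising 0.6 N per mm: about 12 N when the lid is pushed in to the rigid stop (less the weight of the lid, about 1.6 N).
- locked (a point): Where lid_bar stands when locked: 31 mm above mouth; axes as mouth. Lugs pushed in under the collar must turn clockwise (from above) by 0.60 rad from the gap's middle to lie under the notches, 4 mm deep; the end stop comes at about 0.66 rad; a stop bars the wrong way at 0.06 rad. Let up there, the spring lifts and holds the lid.
- plate: White ceramic plate, 200 mm across, 20 mm high; origin under its centre. Bystander.
- egg_mould: Terracotta-coloured silicone egg mould with four cups, 118 x 118 x 28 mm; origin under its centre. Bystander.
- tumbler: Clear glass tumbler, 72 mm across, 90 mm high; origin under its centre. Bystander.
- egg_cup: Small white ceramic egg cup, 42 mm across, 50 mm high; origin under its centre. Bystander.
- jar: Amber glass jar with a steel cap, 60 mm across, 90 mm high; origin under its centre. Bystander.
- spoon: Wooden spoon lying on the counter, 170 mm long; origin under its middle. Bystander.
Mind the look-alikes: they are no part of the job. Leave any green look-alike of the lid alone.

How it is judged:
On the way:
1. the lid is pushed in against the spring, its lugs below the collar's lands (lid_bar less than 27 mm above the mouth, over its centre to 4 mm) (z of lid_bar in the frame of mouth below 0.0272 m and horizontal distance between lid_bar and mouth below 0.004 m), for 0.05 s.
At the end, for the whole second after the job is handed in: The lid is locked, held in its notches by the spring: lid_bar 29 to 32.5 mm above the mouth (not locked, the spring lifts it to 38 mm or more; still under the lands it is below 27 mm), within 4 mm of the mouth's centre line, level to 0.06 rad, at rest (z of lid_bar in the frame of mouth between 0.029 and 0.0325 m and horizontal distance between lid_bar and mouth below 0.004 m and angle between lid's own z axis and vertical below 0.06 rad and linear speed of lid below 0.02 m/s); the robot touches nothing.
It fails at once if the lid is rammed, forced or wedged against the canister: all their contact forces (spring, collar, bore) add up to more than 50 N (contact force between lid and canister above 50 N).
It fails at once if the robot itself bears on the canister with more than 15 N (contact force between any of the fingers, the arm and canister above 15 N).
It fails at once if a bystander is moved more than 20 mm (distance of any of plate, egg_mould, tumbler, egg_cup, jar, spoon from where it was at the start of the episode above 0.02 m).
It also fails if it takes over 72 s, if anything falls off the work surface, if the arm or the gripper's body presses on something with over 40 N, if the wrist force passes 120 N, or if a joint passes its speed limit or range.

## Working session

There is one attempt and no reset: what is moved stays moved. The work goes in short steps, Python scripts to look and compute and a tool call to move; the robot and the scene stay as the last step left them, time stands still between calls to the robot, and variables do not carry over. Pictures are saved under pics/ and viewed, at most 10 in all, crops included, and the job is handed in when it is done.

Besides the shell and the picture viewer there is one more tool, called after "Request:" as name([rows], argument=value, ...), one row to a line, values as JSON. carry_out: Moves the arm, as the interface text tells. Its arguments: {"type":"object","properties":{"targets":{"type":"array"},"newtons":{"type":"number"}},"required":["targets"]}

```bash
mkdir -p pics; ls; cat > h.py <<'E'
import numpy as np,cv2
from cell import ctrl,eyes
from scipy.spatial.transform import Rotation as Ro
def cam(n,st=None):
    m=eyes.camera_model(n);f=200/np.tan(np.radians(m['vertical_fov'])/2)
    if 'hand_eye' in m:
        H=np.array(m['hand_eye']);st=st or ctrl.read_state();w,x,y,z=st['orientation']
        T=np.eye(4);T[:3,:3]=Ro.from_quat([x,y,z,w]).as_matrix();T[:3,3]=st['eef_pos']
        M=np.linalg.inv(T@H);R,t=M[:3,:3],M[:3,3]
    else: R,t=np.array(m['R']),np.array(m['t'])
    return f,m['cx'],m['cy'],R,t
def onz(c,p,z):
    f,cx,cy,R,t=c;d=R.T@np.array([(p[0]-cx)/f,(p[1]-cy)/f,1]);o=-R.T@t
    return o+d*(z-o[2])/d[2]
def proj(c,X):
    f,cx,cy,R,t=c;v=R@np.array(X)+t;return np.array([cx+f*v[0]/v[2],cy+f*v[1]/v[2]])
def tri(ps):
    A=[];b=[]
    for c,p in ps:
        f,cx,cy,R,t=c;d=R.T@np.array([(p[0]-cx)/f,(p[1]-cy)/f,1]);d/=np.linalg.norm(d);P=np.eye(3)-np.outer(d,d);o=-R.T@t
        A.append(P);b.append(P@o)
    return np.linalg.solve(sum(A),sum(b))
def save(n,im): cv2.imwrite('pics/'+n,im[:,:,::-1])
E
python3 - <<'E'
from h import *
print(ctrl.read_state())
ims={}
for n in('top','side','wrist'):
    im=eyes.snapshot(n);save(n+'0.png',im)
    print(n,eyes.camera_model(n))
    for l in('lid_bar','lid','mouth','canister','lugs'):
        print(n,l,[(r['pixel'],round(r['conf'],2)) for r in eyes.mark_of(n,l)])
E
```

```text
pics
{'time_s': 0.0, 'q': array([ 1.04881707e+00,  2.17754718e-01,  1.61490621e+00,  3.11682240e-05,
        1.31128040e+00, -1.12209289e-01]), 'qd': array([ 2.72141555e-05,  1.34874078e-03, -1.20532218e-03, -4.57124978e-04,
       -1.85352772e-03,  4.90904122e-04]), 'joint_efforts': array([ 5.24656607e-04, -3.96829247e+01, -3.03862202e+01, -3.04210903e-05,
        9.54628398e-03, -3.81910866e-06]), 'eef_pos': array([0.24878396, 0.57292455, 0.40338201]), 'orientation': array([-3.80473839e-04,  2.03458345e-01,  9.79082899e-01, -1.11109727e-03]), 'contact_force': array([ 0.17008864, -1.39662804,  0.37701773]), 'torque': array([ 0.00534951, -0.05626294, -0.02476612]), 'grip_force': 0.0, 'gripper_width': 0.08556914412816777}
top {'vertical_fov': 44.89132859399057, 'cx': 315.501330762748, 'cy': 186.5528729097579, 'R': array([[ 0.01692029, -0.99984865, -0.0040483 ],
       [-0.99592976, -0.01649519, -0.0886105 ],
       [ 0.08853031,  0.00553114, -0.99605813]]), 't': array([-0.01183764,  0.61308761,  1.45314924])}
top lid_bar [([228.3, 220.2], 0.87), ([230.7, 255.8], 0.83), ([214.9, 184.2]
[... 777 characters left out ...]
8.8, 321.3], 0.66)]
side mouth [([343.0, 169.2], 0.98)]
side canister [([345.7, 194.9], 0.91), ([361.9, 160.7], 0.4)]
side lugs [([355.0, 314.0], 0.83), ([296.8, 317.8], 0.62)]
wrist {'vertical_fov': 58.47520148937599, 'cx': 324.7477361985232, 'cy': 192.69710868346897, 'hand_eye': array([[ 6.81631831e-04, -9.52663260e-01, -3.04026725e-01,
         7.68190642e-02],
       [ 9.99999655e-01,  7.93628757e-04, -2.44811909e-04,
         1.33126793e-03],
       [ 4.74507662e-04, -3.04026453e-01,  9.52663472e-01,
         3.02102252e-02],
       [ 0.00000000e+00,  0.00000000e+00,  0.00000000e+00,
         1.00000000e+00]])}
wrist lid_bar []
wrist lid []
wrist mouth []
wrist canister []
wrist lugs []
```

View pics/top0.png

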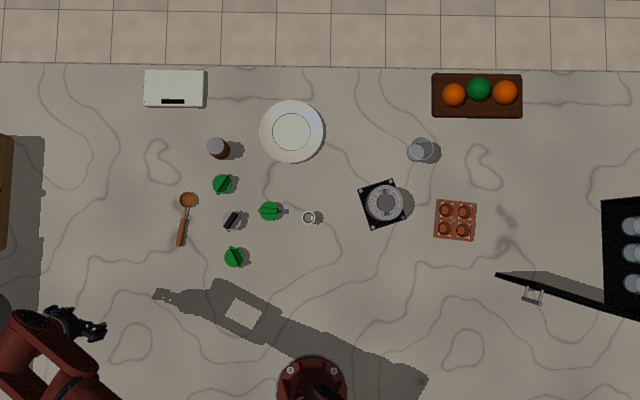

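View pics/side0.png

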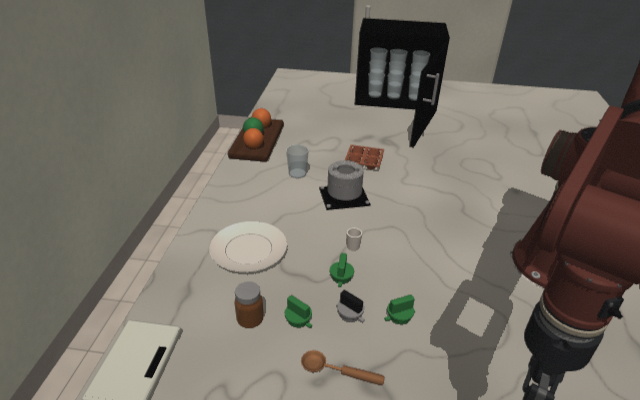

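Top view: the steel lid with the black bar is at (232,220). The green look-alikes are at (222,184), (270,211) and (235,257), and the canister is at (384,203). Only the (232,220) lid is steel and black, so I'll confirm it in a crop.

```bash
python3 - <<'E'
from h import *
t=cv2.imread('pics/top0.png');s=cv2.imread('pics/side0.png')
a=cv2.resize(t[195:245,205:260],(440,400),interpolation=cv2.INTER_CUBIC)
b=cv2.resize(s[280:330,325:370],(360,400),interpolation=cv2.INTER_CUBIC)
cv2.imwrite('pics/crop1.png',np.hstack([a,b]))
T,S=cam('top'),cam('side')
print('bar',tri([(T,(228.3,220.2)),(S,(350,300))]),onz(T,(228.3,220.2),.046),onz(S,(354,298),.046))
print('mouth',tri([(T,(383.9,199.8)),(S,(343,169.2))]),onz(T,(383.9,199.8),.1),onz(S,(343,169.2),.1))
for l in('lid_bar','mouth','canister','lid'):
  for n,c in(('top',T),('side',S)):
    for r in eyes.cut_out(n,l): print(l,n,r['rect'],round(r['conf'],2))
# dark bar orientation
g=cv2.cvtColor(t,cv2.COLOR_BGR2GRAY)
E
```

```text
bar [0.50754045 0.25723269 0.0523174 ] [0.50578934 0.25837816 0.046     ] [0.5013188  0.24409189 0.046     ]
mouth [ 0.57262957 -0.20071982  0.10051546] [ 0.5714754  -0.20082063  0.1       ] [ 0.5738788  -0.20162595  0.1       ]
lid_bar top [257.2, 200.5, 23.6, 20.6] 0.88
lid_bar top [223.8, 246.0, 19.9, 21.9] 0.83
lid_bar top [209.0, 174.1, 24.5, 22.6] 0.78
lid_bar top [219.1, 212.3, 19.3, 17.6] 0.73
lid_bar top [208.3, 139.2, 20.5, 20.9] 0.48
lid_bar side [338.7, 289.8, 26.0, 33.3] 0.92
lid_bar side [285.7, 294.6, 27.8, 33.3] 0.92
lid_bar side [331.2, 251.3, 22.7, 36.3] 0.9
lid_bar side [386.7, 293.7, 29.4, 29.4] 0.83
mouth top [357.2, 176.9, 48.4, 56.4] 0.57
mouth side [319.0, 159.2, 52.1, 49.6] 0.6
canister top [354.1, 177.4, 53.4, 52.9] 0.95
canister side [315.6, 157.9, 55.9, 50.9] 0.91
canister side [338.4, 290.8, 27.4, 32.5] 0.65
lid top [227.3, 248.4, 18.9, 19.6] 0.76
lid top [219.7, 211.9, 21.3, 19.4] 0.68
lid top [213.4, 175.3, 17.3, 19.0] 0.65
lid top [261.4, 201.9, 18.5, 18.5] 0.61
lid side [285.9, 300.3, 24.1, 25.9] 0.83
lid side [331.3, 252.1, 21.8, 31.7] 0.74
lid side [383.1, 294.8, 33.2, 27.4] 0.7
lid side [336.1, 287.0, 28.4, 35.3] 0.61
```

View pics/crop1.png

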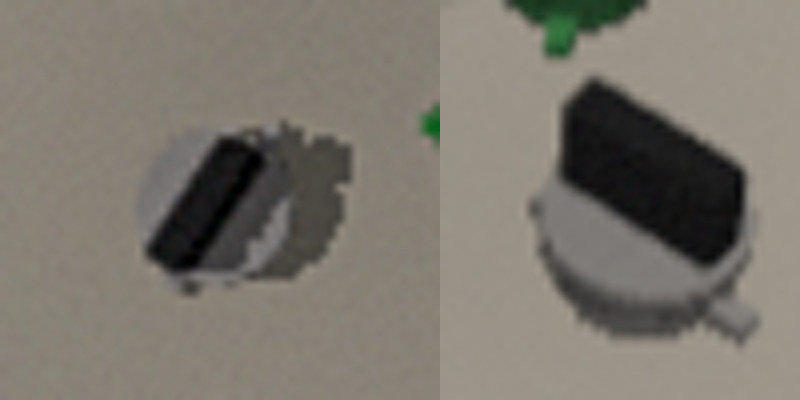

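The crop confirms the steel lid with the black bar. Its bar runs from about crop (240,140) to (170,265), about −31° in the world. I'm moving over it.

Request:
carry_out([
  [1,[0.1,-0.1,0],[0,0,0]],
  [1,[0.52,-0.63,0],[0,0,-0.17]],
  [1,[0.52,-0.63,0],[0,0,-0.17]],
  [1,[0.52,-0.63,0],[0,0,-0.17]],
  [1,[0.52,-0.63,0],[0,0,-0.17]],
  [1,[0.52,-0.63,0],[0,0,-0.17]],
  [1,[0.52,-0.63,0],[0,0,-0.17]],
  [1,[0.52,-0.63,0],[0,0,-0.17]],
])

```text
time_s: 2.1
eef_pos: [0.5045, 0.2633, 0.4051]
orientation: [0.0, 0.268, 0.963, 0.0]
contact_force: [0.5, -0.2, 0.2]
gripper_width: 0.0854
grip_force: 0.0
```

Request:
carry_out([
  [1,[0.02,-0.01,0],[0,0,0]],
  [1,[0.02,-0.01,0],[0,0,0]],
  [1,[0.02,-0.01,0],[0,0,0]],
  [1,[0.02,-0.01,0],[0,0,0]],
])

```text
time_s: 2.5
eef_pos: [0.5125, 0.2614, 0.4045]
orientation: [-0.0, 0.267, 0.964, 0.0]
contact_force: [-0.2, 0.1, -0.1]
gripper_width: 0.0853
grip_force: 0.0
```

```bash
python3 - <<'E'
from h import *
st=ctrl.read_state();print(st['time_s'],st['eef_pos'],st['orientation'],st['q'],st['contact_force'])
im=eyes.snapshot('wrist');save('w1.png',im);c=cam('wrist',st)
for l,z in(('lid_bar',.046),('lugs',.0085)):
    for r in eyes.mark_of('wrist',l): print(l,r['pixel'],round(r['conf'],2),onz(c,r['pixel'],z))
E
```

```text
2.5 [0.51249928 0.2613725  0.40450194] [-4.83904564e-04  2.67338265e-01  9.63602624e-01  3.19094744e-05] [ 3.49493510e-01  1.12448105e-01  1.73314256e+00  6.38178465e-04
  1.29675257e+00 -6.80216301e-01] [-0.24067557  0.05175767 -0.09104608]
lid_bar [400.2, 243.0] 0.86 [0.62156643 0.28624502 0.046     ]
lid_bar [311.8, 165.4] 0.85 [0.50729331 0.25178107 0.046     ]
lid_bar [236.4, 64.8] 0.8 [0.39768658 0.24256403 0.046     ]
lid_bar [231.3, 246.8] 0.74 [0.53729995 0.13754468 0.046     ]
lugs [397.8, 228.3] 0.84 [0.6241549  0.29036959 0.0085    ]
lugs [242.9, 234.8] 0.78 [0.54218917 0.13844769 0.0085    ]
lugs [314.3, 154.9] 0.63 [0.50596737 0.25410397 0.0085    ]
lugs [245.7, 64.3] 0.61 [0.39627542 0.24369937 0.0085    ]
```

View pics/w1.png

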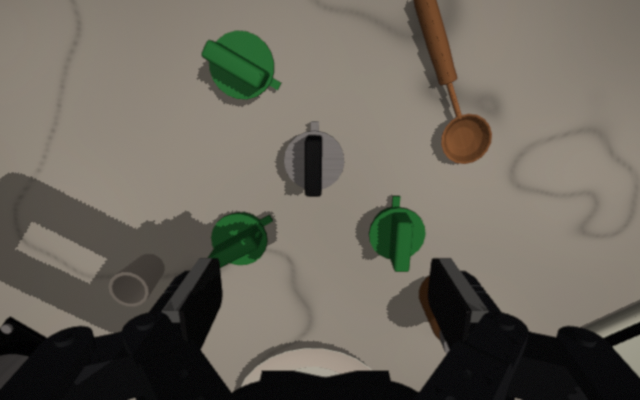

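Wrist view: the black bar is at (313,165) and vertical in the image, so it is aligned with the tool. The green lids are at (240,65), (240,238) and (397,235). I'll fit the lid pose by its silhouette, then look over the canister before grasping.

```bash
cat > fit.py <<'E'
from h import *
from scipy.optimize import minimize
def fitbar(im,c,p0,zc=.046,box=(260,380,110,230)):
    g=im.max(2);m=np.zeros(g.shape,np.uint8);a,b,u,v=box
    m[u:v,a:b]=(g[u:v,a:b]<48)
    n,l,s,_=cv2.connectedComponentsWithStats(m);k=1+np.argmax(s[1:,4]);m=(l==k).astype(np.uint8)
    M=cv2.resize(m,None,fx=4,fy=4,interpolation=cv2.INTER_NEAREST)
    def cost(p):
        R=np.array([[np.cos(p[2]),-np.sin(p[2])],[np.sin(p[2]),np.cos(p[2])]])
        P=[proj(c,[*(p[:2]+R@np.array([i*.027,j*.008])),zc+k]) for i in(-1,1) for j in(-1,1) for k in(-.018,.014)]
        h=cv2.convexHull((np.array(P)*4+1.5).astype(np.float32))
        q=np.zeros_like(M);cv2.fillConvexPoly(q,np.round(h*16).astype(np.int32),1,shift=4)
        return 1-(q&M).sum()/(q|M).sum()
    r=minimize(cost,p0,method='Nelder-Mead',options=dict(initial_simplex=[p0,p0+np.array([.006,0,0]),p0+np.array([0,.006,0]),p0+np.array([0,0,.1])],xatol=1e-5,fatol=1e-5))
    return r.x,r.fun,s[k]
E
python3 - <<'E'
from fit import *
im=cv2.imread('pics/w1.png')[:,:,::-1]
c=cam('wrist')
print(fitbar(im,c,np.array([.507,.252,-.54])))
st=ctrl.read_state();w,x,y,z=st['orientation'];print(Ro.from_quat([x,y,z,w]).as_matrix())
t=cv2.imread('pics/top0.png')
E
```

```text
(array([ 0.5074806 ,  0.25264954, -0.57626247]), np.float64(0.10595160235448009), array([ 304,  135,   18,   61, 1026], dtype=int32))
[[-8.57193127e-01  5.14995054e-01 -1.93944361e-04]
 [ 5.14995037e-01  8.57193149e-01  1.32776682e-04]
 [ 2.34627112e-04  1.39348761e-05 -9.99999972e-01]]
```

Request:
carry_out([
  [1,[0.11,-0.92,0],[0,0,0]],
  [1,[0.11,-0.92,0],[0,0,0]],
  [1,[0.11,-0.92,0],[0,0,0]],
  [1,[0.11,-0.92,0],[0,0,0]],
  [1,[0.11,-0.92,0],[0,0,0]],
  [1,[0.11,-0.92,0],[0,0,0]],
  [1,[0.11,-0.92,0],[0,0,0]],
  [1,[0.11,-0.92,0],[0,0,0]],
])

```text
time_s: 3.45
eef_pos: [0.561, -0.1381, 0.405]
orientation: [0.0, 0.268, 0.964, 0.0]
contact_force: [0.3, 0.7, 1.0]
gripper_width: 0.0853
grip_force: 0.0
```

Request:
carry_out([
  [1,[0.01,-0.11,0],[0,0,0]],
  [1,[0.01,-0.11,0],[0,0,0]],
  [1,[0.01,-0.11,0],[0,0,0]],
  [1,[0.01,-0.11,0],[0,0,0]],
])

```text
time_s: 3.85
eef_pos: [0.566, -0.1907, 0.4045]
orientation: [-0.0, 0.268, 0.963, 0.0]
contact_force: [0.1, -0.1, 0.3]
gripper_width: 0.0855
grip_force: 0.0
```

```bash
python3 - <<'E'
from h import *
st=ctrl.read_state();print(st['time_s'],st['eef_pos'],st['orientation'],st['q'],st['qd'])
im=eyes.snapshot('wrist');save('w2.png',im);c=cam('wrist',st)
for l,z in(('mouth',.1),('spring',.092),('canister',0)):
    for r in eyes.mark_of('wrist',l): print(l,r['pixel'],round(r['conf'],2),onz(c,r['pixel'],z))
E
```

```text
3.85 [ 0.56603059 -0.19073856  0.40445363] [-4.28719361e-04  2.67779220e-01  9.63480085e-01  4.80903197e-04] [-4.42665426e-01  1.59213159e-01  1.68094320e+00  8.31029827e-04
  1.30244545e+00 -1.47150771e+00] [ 0.01820317 -0.00790319  0.0095383  -0.00326533 -0.00082614 -0.0026941 ]
mouth [303.6, 190.2] 0.78 [ 0.56502542 -0.20811604  0.1       ]
spring [307.8, 190.1] 0.59 [ 0.56861631 -0.20679498  0.092     ]
canister [314.0, 163.6] 0.8 [ 0.56888814 -0.20400021  0.        ]
```

View pics/w2.png

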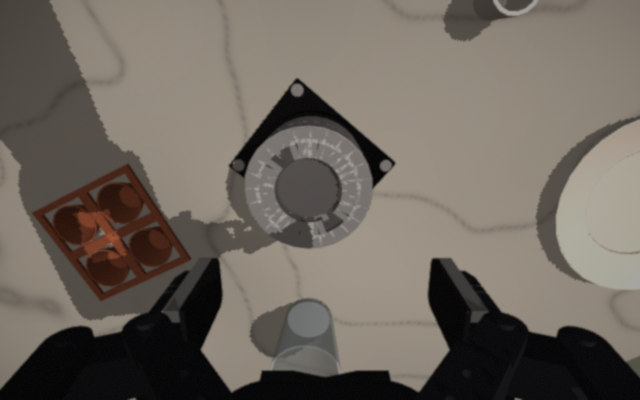

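The gaps show as darker sectors in the collar at about (285,157) and (327,220). I'll rectify the mouth plane to measure them.

```bash
python3 - <<'E'
from h import *
im=cv2.imread('pics/w2.png');c=cam('wrist')
g=cv2.cvtColor(im,cv2.COLOR_BGR2GRAY)
# rough: warp around mouth, z=.1, world axes: col=+x,row=-y
x0,y0=.568,-.206;n=600;s=.12/n
P=[proj(c,(x0+dx*.06,y0+dy*.06,.1)) for dx,dy in((-1,1),(1,1),(1,-1),(-1,-1))]
H=cv2.getPerspectiveTransform(np.float32(P),np.float32([(0,0),(n,0),(n,n),(0,n)]))
r=cv2.warpPerspective(im,H,(n,n),flags=cv2.INTER_CUBIC);cv2.imwrite('pics/rect2.png',r)
gr=cv2.cvtColor(r,cv2.COLOR_BGR2GRAY)
# angular profile radius 30..38
for cx0,cy0 in((0,0),):
  a=np.radians(np.arange(0,360,6));v=[]
  for t in a:
    q=[gr[int(300-(k*np.sin(t))/s),int(300+k*np.cos(t)/s)] for k in np.arange(.031,.037,.001)];v.append(int(np.mean(q)))
  print(v)
E
```

```text
[62, 63, 64, 90, 113, 113, 115, 139, 114, 122, 116, 114, 127, 116, 131, 116, 139, 116, 124, 116, 116, 118, 117, 113, 139, 133, 122, 108, 115, 67, 68, 77, 62, 116, 104, 116, 122, 117, 143, 116, 121, 115, 115, 115, 123, 115, 120, 126, 126, 120, 89, 65, 65, 63, 65, 71, 131, 104, 114, 66]
```

View pics/rect2.png

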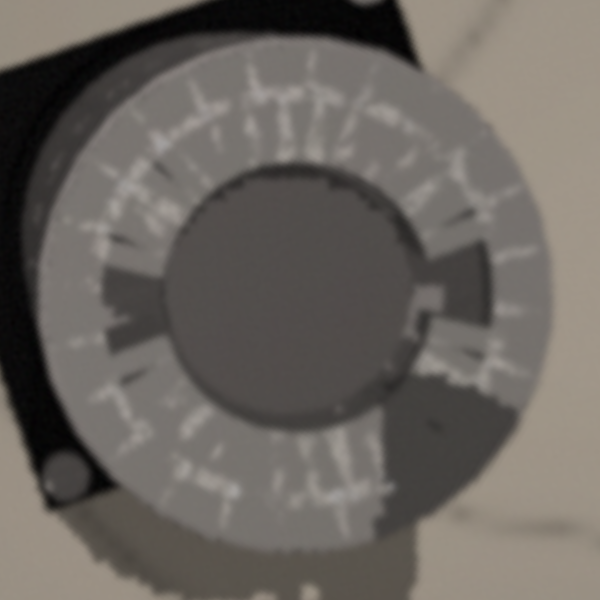

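```bash
python3 - <<'E'
from h import *
from scipy.optimize import least_squares
r=cv2.imread('pics/rect2.png');g=cv2.GaussianBlur(cv2.cvtColor(r,cv2.COLOR_BGR2GRAY),(0,0),2).astype(float);s=.0002
# outer radius edge: strongest gradient near r=52mm
pts=[]
for t in np.radians(np.r_[20:120:4,210:285:4]):
    k=np.arange(240,275);v=g[np.clip((292-k*np.sin(t)).round().astype(int),0,599),np.clip((296+k*np.cos(t)).round().astype(int),0,599)]
    j=k[np.argmax(abs(np.gradient(v)))];pts.append((296+j*np.cos(t),292-j*np.sin(t)))
pts=np.array(pts)
f=least_squares(lambda p:np.hypot(*(pts-p[:2]).T)-p[2],[296,292,258],loss='soft_l1').x
print('circle',f,f[2]*s, 'world',.568+(f[0]-300)*s,-.206-(f[1]-300)*s)
for k in(30,32,34,36):
    a=np.arange(-60,300,.5);v=g[(f[1]-k*5*np.sin(np.radians(a))).round().astype(int),(f[0]+k*5*np.cos(np.radians(a))).round().astype(int)]
    out=[]
    for cen in(4,184):
        w=(a>cen-25)&(a<cen+25)&(v<90);out+=[a[w].min(),a[w].max()]
    print(k,out)
E
```

```text
circle [293.7339783  292.74090064 257.51110302] 0.05150222060485328 world 0.5667467956596153 -0.20454818012739992
30 [np.float64(-9.5), np.float64(14.0), np.float64(173.5), np.float64(197.5)]
32 [np.float64(-9.5), np.float64(14.5), np.float64(173.0), np.float64(198.0)]
34 [np.float64(-9.5), np.float64(15.0), np.float64(172.5), np.float64(198.0)]
36 [np.float64(-10.0), np.float64(15.5), np.float64(162.5), np.float64(207.5)]
```

Request:
carry_out([
  [0.1,[-0.113,0.86,0],[0,0,-0.02]],
  [0.1,[-0.113,0.86,0],[0,0,-0.02]],
  [0.1,[-0.113,0.86,0],[0,0,-0.02]],
  [0.1,[-0.113,0.86,0],[0,0,-0.02]],
  [0.1,[-0.113,0.86,0],[0,0,-0.02]],
  [0.1,[-0.113,0.86,0],[0,0,-0.02]],
  [0.1,[-0.113,0.86,0],[0,0,-0.02]],
  [0.1,[-0.113,0.86,0],[0,0,-0.02]],
])

```text
time_s: 4.85
eef_pos: [0.5126, 0.2073, 0.4051]
orientation: [0.0, 0.275, 0.961, 0.0]
contact_force: [1.3, 0.3, -0.7]
gripper_width: 0.0469
grip_force: 0.0
```

Request:
carry_out([
  [0.1,[-0.005,0.035,-0.08],[0,0,0]],
  [0.1,[-0.005,0.035,-0.16],[0,0,0]],
  [0.1,[-0.005,0.035,-0.16],[0,0,0]],
  [0.1,[-0.005,0.035,-0.16],[0,0,0]],
])

```text
time_s: 5.25
eef_pos: [0.5107, 0.2224, 0.3244]
orientation: [-0.001, 0.275, 0.961, -0.001]
contact_force: [1.0, -0.2, 1.3]
gripper_width: 0.0466
grip_force: 0.0
```

```bash
python3 - <<'E'
from fit import *
st=ctrl.read_state();print(st['time_s'],st['eef_pos'],st['orientation'],st['gripper_width'])
im=eyes.snapshot('wrist');save('w3.png',im);c=cam('wrist',st)
p=proj(c,(.5075,.2526,.055)).astype(int);print(p)
print(fitbar(im,c,np.array([.507,.252,-.54]),box=(p[0]-60,p[0]+60,max(p[1]-80,0),p[1]+80)))
cv2.imwrite('pics/w3c.png',cv2.resize(im[max(p[1]-110,0):p[1]+110,p[0]-140:p[0]+140,::-1],None,fx=2.5,fy=2.5))
E
```

```text
5.25 [0.51074763 0.22240807 0.32437286] [-8.75567079e-04  2.75320051e-01  9.61352033e-01 -6.09983147e-04] 0.046637373124889483
[358 168]
(array([ 0.50845008,  0.25250626, -0.51914111]), np.float64(0.11584439411747838), array([ 346,  126,   26,   80, 1928], dtype=int32))
```

View pics/w3c.png

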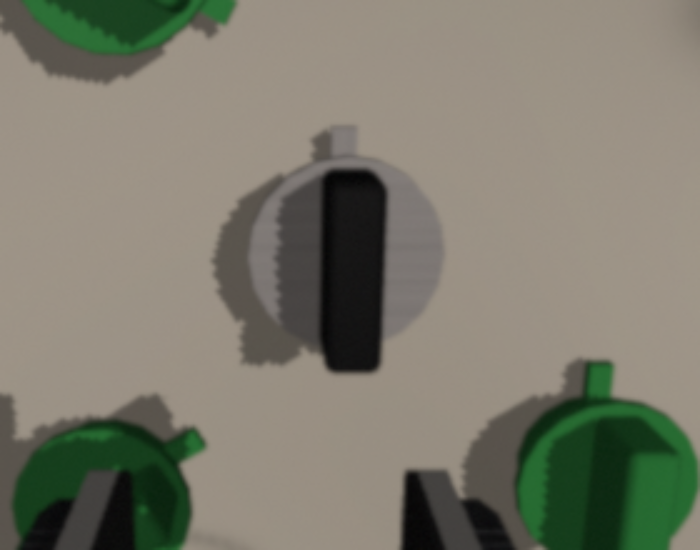

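The bar is at crop (355,268), vertical between the fingers. The lid is at about (0.508, 0.2526). Lining up and descending.

Request:
carry_out([
  [0.1,[-0.005,0.06,0],[0,0,0]],
  [0.1,[-0.005,0.06,-0.06],[0,0,0]],
  [0.1,[-0.005,0.06,-0.12],[0,0,0]],
  [0.1,[-0.005,0.06,-0.12],[0,0,0]],
  [0.1,[-0.005,0.06,-0.12],[0,0,0]],
])

```text
time_s: 5.8
eef_pos: [0.5099, 0.2518, 0.2667]
orientation: [0.001, 0.276, 0.961, 0.001]
contact_force: [-0.4, -0.2, 1.0]
gripper_width: 0.0472
grip_force: 0.0
```

```bash
python3 - <<'E'
from fit import *
st=ctrl.read_state();print(st['time_s'],st['eef_pos'],st['orientation'],st['gripper_width'])
im=eyes.snapshot('wrist');c=cam('wrist',st);save('w4.png',im)
p=proj(c,(.508,.2526,.055)).astype(int);print(p)
print(fitbar(im,c,np.array([.508,.2525,-.54]),box=(p[0]-50,p[0]+50,max(p[1]-100,0),p[1]+100)))
E
```

```text
5.8 [0.50993033 0.25177955 0.26668488] [9.78582008e-04 2.76323866e-01 9.61063818e-01 7.08267033e-04] 0.04724878785648289
[320 221]
(array([ 0.50858122,  0.252273  , -0.55960306]), np.float64(0.09975528450584814), array([ 306,  164,   30,  104, 2920], dtype=int32))
```

Request:
carry_out([
  [0.1,[-0.002,0.001,-0.06],[0,0,0]],
  [0.1,[-0.002,0.001,-0.118],[0,0,0]],
  [0.1,[-0.002,0.001,-0.118],[0,0,0]],
  [-1,[-0.002,0.001,-0.118],[0,0,0]],
  [-1,[-0.002,0.001,-0.118],[0,0,0]],
  [-1,[-0.002,0.001,-0.118],[0,0,0]],
  [-1,[-0.002,0.001,-0.118],[0,0,0]],
  [-1,[-0.002,0.001,-0.118],[0,0,0]],
], newtons=50)

```text
time_s: 6.65
eef_pos: [0.5092, 0.2529, 0.2081]
orientation: [0.002, 0.276, 0.961, 0.001]
contact_force: [-0.6, -1.2, 6.8]
gripper_width: 0.0154
grip_force: 52.9
```

```bash
python3 - <<'E'
from h import *
st=ctrl.read_state();print(st['time_s'],st['eef_pos'],st['orientation'],st['gripper_width'],st['grip_force'],st['contact_force'])
E
```

```text
6.65 [0.50923876 0.2528548  0.2081202 ] [0.00176486 0.27583487 0.9612028  0.001089  ] 0.015416856062175351 52.91382908821106 [-0.58795257 -1.16757666  6.8024656 ]
```

Gripped at 15.4 mm and 53 N. Now I'll lift, carry it to the canister and turn to the gap angle, +0.63 rad.

Request:
carry_out([
  [-1,[0,0,0.1],[0,0,0]],
  [-1,[0,0,0.2],[0,0,0]],
  [-1,[0.0,-0.05,0.3],[0,0,0]],
  [-1,[0.058,-0.45,0.3],[0,0,0.4]],
  [-1,[0.058,-0.45,0.3],[0,0,0.4]],
  [-1,[0.058,-0.45,0.3],[0,0,0.4]],
  [-1,[0.058,-0.45,0.3],[0,0,0.4]],
  [-1,[0.058,-0.45,0.3],[0,0,0.4]],
])

```text
time_s: 7.45
eef_pos: [0.5371, 0.0235, 0.356]
orientation: [0.001, 0.124, 0.992, -0.001]
contact_force: [0.6, -0.2, -2.9]
gripper_width: 0.0149
grip_force: 51.9
```

Request:
carry_out([
  [-1,[0.058,-0.466,0],[0,0,0.4]],
  [-1,[0.058,-0.466,0],[0,0,0.4]],
  [-1,[0.058,-0.466,0],[0,0,0.4]],
  [-1,[0.058,-0.466,0],[0,0,0.4]],
  [-1,[0.058,-0.466,0],[0,0,0.4]],
  [-1,[0.058,-0.466,0],[0,0,0.4]],
  [-1,[0.058,-0.466,0],[0,0,0.4]],
  [-1,[0.058,-0.466,0],[0,0,0.4]],
])

```text
time_s: 8.25
eef_pos: [0.5657, -0.2043, 0.3551]
orientation: [-0.001, -0.035, 0.999, 0.001]
contact_force: [0.3, -0.1, -1.5]
gripper_width: 0.0149
grip_force: 51.8
```

```bash
python3 - <<'E'
from h import *
st=ctrl.read_state();w,x,y,z=st['orientation'];R=Ro.from_quat([x,y,z,w]).as_matrix()
print(st['time_s'],st['eef_pos'],'lid ang',np.arctan2(-R[1,0],-R[0,0]),R[:,2],st['gripper_width'],st['grip_force'],st['contact_force'],st['q'])
im=eyes.snapshot('wrist');save('w5.png',im);s=eyes.snapshot('side');save('s5.png',s)
cv2.imwrite('pics/v5.png',np.hstack([im[100:400,120:520,::-1],cv2.resize(s[100:220,280:440,::-1],(400,300),interpolation=cv2.INTER_CUBIC)]))
E
```

```text
8.25 [ 0.56572645 -0.20429875  0.35510977] lid ang 0.07005190920303006 [-0.00112643  0.00150174 -0.99999824] 0.014929749584759814 51.849276423454285 [ 0.31308998 -0.13717188 -1.50934916] [-4.63379615e-01  2.13902176e-01  1.71370879e+00  8.95789928e-04
  1.21566070e+00 -2.10453924e+00]
```

View pics/v5.png

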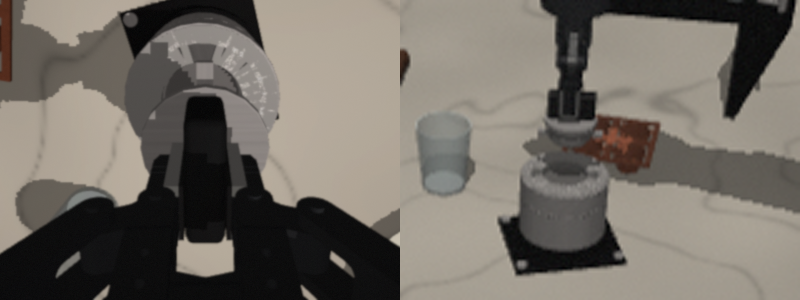

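The lid hangs level with a lug near (205,70), just in front of the gap. Descending to just above the collar.

Request:
carry_out([
  [-1,[0.0026,-0.0014,-0.03],[0,0,0]],
  [-1,[0.0026,-0.0014,-0.06],[0,0,0]],
  [-1,[0.0026,-0.0014,-0.08],[0,0,0]],
  [-1,[0.0026,-0.0014,-0.09],[0,0,0]],
  [-1,[0.0026,-0.0014,-0.1],[0,0,0]],
  [-1,[0.0026,-0.0014,-0.1],[0,0,0]],
])

```text
time_s: 8.95
eef_pos: [0.567, -0.2061, 0.3047]
orientation: [-0.001, -0.035, 0.999, 0.0]
contact_force: [0.4, -0.1, -2.4]
gripper_width: 0.0151
grip_force: 51.9
```

Request:
carry_out([
  [-1,[0,0,-0.002],[0,0,0]],
  [-1,[0,0,-0.004],[0,0,0]],
  [-1,[0,0,-0.004],[0,0,0]],
])

```text
time_s: 9.25
eef_pos: [0.5674, -0.2064, 0.3042]
orientation: [0.0, -0.035, 0.999, -0.0]
contact_force: [-0.0, 0.2, -1.4]
gripper_width: 0.015
grip_force: 51.9
```

```bash
cat > s.py <<'E'
from h import *
st=ctrl.read_state();w,x,y,z=st['orientation'];R=Ro.from_quat([x,y,z,w]).as_matrix()
print(st['time_s'],st['eef_pos'].round(4),'lid ang',round(np.arctan2(-R[1,0],-R[0,0]),4),R[:,2].round(4),st['grip_force'].__round__(1),st['contact_force'].round(1),st['torque'].round(2))
E
python3 s.py
```

```text
9.25 [ 0.5674 -0.2064  0.3042] lid ang 0.0692 [ 8.e-04 -4.e-04 -1.e+00] 51.9 [-0.   0.2 -1.4] [ 0.05 -0.06 -0.03]
```

Request:
carry_out([
  [-1,[0,0.002,-0.002],[0,0,0]],
  [-1,[0,0.002,-0.004],[0,0,0]],
  [-1,[0,0.002,-0.004],[0,0,0]],
])

```text
time_s: 9.55
eef_pos: [0.5672, -0.2051, 0.3016]
orientation: [-0.0, -0.035, 0.999, 0.0]
contact_force: [-0.5, 0.1, -2.0]
gripper_width: 0.0149
grip_force: 51.9
```

Request:
carry_out([
  [-1,[0,0,-0.002],[0,0,0]],
  [-1,[0,0,-0.004],[0,0,0]],
  [-1,[0,0,-0.004],[0,0,0]],
])

```text
time_s: 9.85
eef_pos: [0.5673, -0.2053, 0.3002]
orientation: [0.0, -0.035, 0.999, -0.0]
contact_force: [-1.3, 0.4, 1.0]
gripper_width: 0.015
grip_force: 52.2
```

Request:
carry_out([
  [-1,[0,0,-0.002],[0,0,0]],
  [-1,[0,0,-0.004],[0,0,0]],
  [-1,[0,0,-0.004],[0,0,0]],
])

```text
time_s: 10.15
eef_pos: [0.5673, -0.2053, 0.298]
orientation: [0.0, -0.035, 0.999, -0.0]
contact_force: [-0.2, 0.4, 2.8]
gripper_width: 0.0154
grip_force: 52.4
```

Request:
carry_out([
  [-1,[0,0,-0.002],[0,0,0]],
  [-1,[0,0,-0.004],[0,0,0]],
  [-1,[0,0,-0.004],[0,0,0]],
])

```text
time_s: 10.45
eef_pos: [0.5673, -0.2053, 0.2959]
orientation: [0.0, -0.035, 0.999, -0.0]
contact_force: [-1.9, -0.4, 3.3]
gripper_width: 0.015
grip_force: 52.6
```

The force follows the spring's slope, so the lugs are in the gaps. Pushing on.

Request:
carry_out([
  [-1,[0,0,-0.003],[0,0,0]],
  [-1,[0,0,-0.006],[0,0,0]],
  [-1,[0,0,-0.009],[0,0,0]],
  [-1,[0,0,-0.012],[0,0,0]],
  [-1,[0,0,-0.012],[0,0,0]],
])

```text
time_s: 10.95
eef_pos: [0.5674, -0.2053, 0.2903]
orientation: [0.0, -0.035, 0.999, -0.0]
contact_force: [-3.3, 0.2, 7.3]
gripper_width: 0.0149
grip_force: 53.1
```

Request:
carry_out([
  [-1,[0,0,-0.0015],[0,0,0]],
  [-1,[0,0,-0.003],[0,0,0]],
  [-1,[0,0,-0.003],[0,0,0]],
])

```text
time_s: 11.25
eef_pos: [0.5674, -0.2053, 0.2891]
orientation: [0.0, -0.035, 0.999, -0.0]
contact_force: [-3.0, 0.9, 8.6]
gripper_width: 0.0152
grip_force: 53.2
```

```bash
python3 s.py
```

```text
11.25 [ 0.5674 -0.2053  0.2891] lid ang 0.0693 [ 2.e-04 -2.e-04 -1.e+00] 53.2 [-3.   0.9  8.6] [0.34 0.6  0.01]
```

Request:
carry_out([
  [-1,[-0.001,0,-0.0015],[0,0,0]],
  [-1,[-0.002,0,-0.003],[0,0,0]],
  [-1,[-0.002,0,-0.003],[0,0,0]],
])

```text
time_s: 11.55
eef_pos: [0.5669, -0.2053, 0.2882]
orientation: [0.001, -0.035, 0.999, -0.0]
contact_force: [-2.5, 1.7, 8.5]
gripper_width: 0.0149
grip_force: 53.3
```

Request:
carry_out([
  [-1,[-0.0005,0,-0.001],[0,0,0]],
  [-1,[-0.001,0,-0.002],[0,0,0]],
  [-1,[-0.001,0,-0.002],[0,0,0]],
])

```text
time_s: 11.85
eef_pos: [0.5667, -0.2053, 0.2875]
orientation: [0.002, -0.035, 0.999, -0.0]
contact_force: [-0.1, 2.0, 9.3]
gripper_width: 0.0149
grip_force: 53.4
```

```bash
python3 s.py
```

```text
11.85 [ 0.5667 -0.2053  0.2875] lid ang 0.0691 [ 3.5e-03 -5.0e-04 -1.0e+00] 53.4 [-0.1  2.   9.3] [0.44 0.25 0.  ]
```

Request:
carry_out([
  [-1,[0,0.001,-0.001],[0,0,0]],
  [-1,[0,0.001,-0.002],[0,0,0]],
  [-1,[0,0.001,-0.002],[0,0,0]],
])

```text
time_s: 12.15
eef_pos: [0.5667, -0.2051, 0.2867]
orientation: [0.002, -0.035, 0.999, -0.001]
contact_force: [-2.5, 0.7, 9.2]
gripper_width: 0.0149
grip_force: 53.4
```

```bash
python3 s.py
```

```text
12.15 [ 0.5667 -0.2051  0.2867] lid ang 0.0692 [ 0.0035 -0.0014 -1.    ] 53.4 [-2.5  0.7  9.2] [0.29 0.41 0.03]
```

Spring force agrees with about 25 mm above the mouth, so the lugs are clear. Start the clockwise twist.

Request:
carry_out([
  [-1,[0,0,0],[0,0,-0.06]],
  [-1,[0,0,0],[0,0,-0.12]],
  [-1,[0,0,0],[0,0,-0.18]],
  [-1,[0,0,0],[0,0,-0.24]],
  [-1,[0,0,0],[0,0,-0.24]],
])

```text
time_s: 12.65
eef_pos: [0.5669, -0.2054, 0.287]
orientation: [0.002, 0.06, 0.998, -0.001]
contact_force: [-1.8, -0.2, 9.1]
gripper_width: 0.0149
grip_force: 53.4
```

```bash
python3 s.py
```

```text
12.65 [ 0.5669 -0.2054  0.287 ] lid ang -0.1199 [ 0.0043 -0.0025 -1.    ] 53.4 [-1.8 -0.2  9.1] [ 0.04  0.29 -0.03]
```

Request:
carry_out([
  [-1,[0,0,0],[0,0,-0.08]],
  [-1,[0,0,0],[0,0,-0.16]],
  [-1,[0,0,0],[0,0,-0.24]],
  [-1,[0,0,0],[0,0,-0.32]],
  [-1,[0,0,0],[0,0,-0.4]],
  [-1,[0,0,0],[0,0,-0.46]],
  [-1,[0,0,0],[0,0,-0.5]],
  [-1,[0,0,0],[0,0,-0.5]],
])

```text
time_s: 13.45
eef_pos: [0.567, -0.2056, 0.2871]
orientation: [0.003, 0.253, 0.967, -0.001]
contact_force: [-1.0, -0.3, 8.5]
gripper_width: 0.0148
grip_force: 53.4
```

Request:
carry_out([
  [-1,[0,0,0],[0,0,-0.03]],
  [-1,[0,0,0],[0,0,-0.06]],
  [-1,[0,0,0],[0,0,-0.06]],
])

```text
time_s: 13.75
eef_pos: [0.567, -0.2056, 0.2871]
orientation: [0.003, 0.276, 0.961, -0.001]
contact_force: [-0.8, -0.3, 9.1]
gripper_width: 0.0151
grip_force: 53.4
```

```bash
python3 s.py
```

```text
13.75 [ 0.567  -0.2056  0.2871] lid ang -0.5592 [ 0.0048 -0.0031 -1.    ] 53.4 [-0.8 -0.3  9.1] [0.01 0.3  0.05]
```

Request:
carry_out([
  [-1,[0,0,0],[0,0,-0.015]],
  [-1,[0,0,0],[0,0,-0.03]],
  [-1,[0,0,0],[0,0,-0.03]],
])

```text
time_s: 14.05
eef_pos: [0.5669, -0.2057, 0.2871]
orientation: [0.003, 0.287, 0.958, -0.001]
contact_force: [-1.2, -0.4, 9.8]
gripper_width: 0.0149
grip_force: 53.4
```

```bash
python3 s.py
```

```text
14.05 [ 0.5669 -0.2057  0.2871] lid ang -0.5822 [ 0.0046 -0.0034 -1.    ] 53.4 [-1.2 -0.4  9.8] [-0.06  0.26  0.04]
```

Request:
carry_out([
  [-1,[0,0,0],[0,0,-0.015]],
  [-1,[0,0,0],[0,0,-0.03]],
  [-1,[0,0,0],[0,0,-0.03]],
])

```text
time_s: 14.35
eef_pos: [0.5668, -0.2059, 0.2871]
orientation: [0.002, 0.298, 0.955, -0.001]
contact_force: [-1.9, -1.7, 9.6]
gripper_width: 0.0148
grip_force: 53.5
```

```bash
python3 s.py
```

```text
14.35 [ 0.5668 -0.2059  0.2871] lid ang -0.6053 [ 0.0039 -0.004  -1.    ] 53.5 [-1.9 -1.7  9.6] [-0.17  0.4   0.23]
```

The stop is felt (0.23 N m at about 0.66 rad). I'll back off to the notch centre and let it rise.

Request:
carry_out([
  [-1,[0,0.001,0],[0,0,0.04]],
  [-1,[0,0.001,0],[0,0,0.075]],
  [-1,[0,0.001,0],[0,0,0.075]],
  [-1,[0,0.001,0.003],[0,0,0.075]],
  [-1,[0,0.001,0.006],[0,0,0.075]],
  [-1,[0,0.001,0.008],[0,0,0.075]],
  [-1,[0,0.001,0.008],[0,0,0.075]],
])

```text
time_s: 15.05
eef_pos: [0.567, -0.2053, 0.2909]
orientation: [0.003, 0.27, 0.963, -0.001]
contact_force: [-0.8, -1.8, 6.7]
gripper_width: 0.0151
grip_force: 53.0
```

```bash
python3 s.py
```

```text
15.05 [ 0.567  -0.2053  0.2909] lid ang -0.5472 [ 0.0054 -0.0039 -1.    ] 53.0 [-0.8 -1.8  6.7] [-0.18  0.11  0.05]
```

Request:
carry_out([
  [-1,[0,0,0.0015],[0,0,0]],
  [-1,[0,0,0.003],[0,0,0]],
  [-1,[0,0,0.003],[0,0,0]],
])

```text
time_s: 15.35
eef_pos: [0.567, -0.2053, 0.2922]
orientation: [0.003, 0.27, 0.963, -0.001]
contact_force: [0.0, -1.4, 5.4]
gripper_width: 0.0151
grip_force: 52.9
```

```bash
python3 s.py
```

```text
15.35 [ 0.567  -0.2053  0.2922] lid ang -0.5472 [ 0.0054 -0.0039 -1.    ] 52.9 [ 0.  -1.4  5.4] [-0.25 -0.03  0.02]
```

Request:
carry_out([
  [-1,[0,0,0.001],[0,0,0]],
  [-1,[0,0,0.002],[0,0,0]],
  [-1,[0,0,0.002],[0,0,0]],
])

```text
time_s: 15.65
eef_pos: [0.567, -0.2053, 0.2929]
orientation: [0.003, 0.27, 0.963, -0.001]
contact_force: [0.7, -1.9, 5.4]
gripper_width: 0.015
grip_force: 52.8
```

Request:
carry_out([
  [-1,[0,0,0.001],[0,0,0]],
  [-1,[0,0,0.002],[0,0,0]],
  [-1,[0,0,0.002],[0,0,0]],
])

```text
time_s: 15.95
eef_pos: [0.5669, -0.2053, 0.293]
orientation: [0.003, 0.27, 0.963, -0.001]
contact_force: [4.0, -4.1, 2.5]
gripper_width: 0.0153
grip_force: 52.3
```

```bash
python3 s.py
```

```text
15.95 [ 0.5669 -0.2053  0.293 ] lid ang -0.5473 [ 0.0055 -0.0038 -1.    ] 52.3 [ 4.  -4.1  2.5] [-0.69 -0.62 -0.  ]
```

The z stalls at 0.293 while the force drops, so the lugs are seated in the notches. Release and back away.

Request:
carry_out([
  [0.1,[0,0,0],[0,0,0]],
  [0.1,[0,0,0],[0,0,0]],
  [0.1,[0,0,0],[0,0,0]],
  [0.1,[0,0,0],[0,0,0]],
  [0.1,[0,0,0.03],[0,0,0]],
  [0.1,[0,0,0.1],[0,0,0]],
  [0.1,[0,0,0.2],[0,0,0]],
  [0.1,[0,0,0.2],[0,0,0]],
])

```text
time_s: 16.75
eef_pos: [0.5682, -0.2053, 0.4027]
orientation: [0.008, 0.27, 0.963, -0.002]
contact_force: [1.4, -0.6, 2.9]
gripper_width: 0.0469
grip_force: 0.0
```

```bash
python3 - <<'E'
from fit import *
st=ctrl.read_state();print(st['time_s'],st['eef_pos'],st['qd'].round(3),st['gripper_width'],st['contact_force'])
im=eyes.snapshot('wrist');c=cam('wrist',st);save('w6.png',im);s=eyes.snapshot('side');save('s6.png',s)
p=proj(c,(.567,-.205,.14)).astype(int);print(p)
for z in(.131,.138):print(z,fitbar(im,c,np.array([.567,-.205,-.55]),zc=z,box=(p[0]-45,p[0]+45,max(p[1]-80,0),p[1]+80)))
cv2.imwrite('pics/v6.png',np.hstack([im[60:360,120:520,::-1],cv2.resize(s[130:220,290:410,::-1],(400,300),interpolation=cv2.INTER_CUBIC)]))
E
```

```text
16.75 [ 0.56819338 -0.20531578  0.40270219] [-0.     0.04   0.069  0.002 -0.053  0.001] 0.04687370613331091 [ 1.42300148 -0.57076491  2.85163093]
[321 188]
0.131 (array([ 0.56731454, -0.2047242 , -0.55221912]), np.float64(0.12109503699044544), array([ 311,  143,   24,   82, 1834], dtype=int32))
0.138 (array([ 0.56544272, -0.20332282, -0.55901458]), np.float64(0.17062830332664425), array([ 311,  143,   24,   82, 1834], dtype=int32))
```

View pics/v6.png

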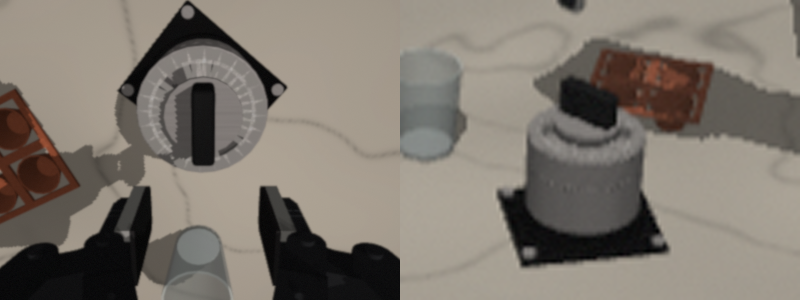

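The lid sits level and centred, with the bar at the locked angle (−0.55 rad). No lugs show above the collar, and the height fit favours 31 mm over 38 mm. Handing in.

Request:
carry_out([
  [0.1,[0,0,0.02],[0,0,0]],
  [0.1,[0,0,0.02],[0,0,0]],
  [0.1,[0,0,0.02],[0,0,0]],
])

```text
time_s: 17.15
eef_pos: [0.5655, -0.2041, 0.4013]
orientation: [-0.001, 0.27, 0.963, 0.0]
contact_force: [0.3, 0.3, -0.2]
gripper_width: 0.0473
grip_force: 0.0
```

```bash
python3 -c "
from cell import ctrl
print(ctrl.close_job())"
```

```text
the job is handed in; nothing more can be done
None
```

I put the steel lid on the canister, pushed it in, twisted it clockwise to the stop and let it spring up into its notches. The last pictures show it level and locked, and I handed the job in at about 17 s with the gripper clear; the hand-in returned no verdict.

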